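# Unscrew the clamped hardware jar

### The arm

A 6-joint arm with a two-finger parallel gripper is mounted at the origin on the work surface. World frame = base frame: x ahead of the robot, y to its left, z up, the work surface at z = 0. Lengths are in m, angles in rad, forces in N, time in s.
With the tool pointing down it reaches from about 0.25 to 0.775 m from the base axis. Payload 4 kg.
Tool frame: the origin (TCP) lies at the centre of the arm's flange, where the gripper is bolted on; the fingertips stand 199 mm ahead of it and the grasp point (between the pads) lies 180 mm ahead of it; z points along the fingers, y is the line along which they close (so a half turn about z gives the same grasp; the last joint's range is limited). The gripper opens to 94 mm and grips with 3 to 60 N. Pads are 16 mm wide; open, the fingers measure 119 mm over their backs; the gripper's body (75 mm by 177 mm) begins 78 mm behind the grasp point.
Start: joints at [1.174, 0.087, 1.371, -0, 1.684, -0.103], TCP at [0.159, 0.526, 0.405] pointing down, gripper open.
Joint ranges: [-3.1, 3.1], [-0.76, 2.03], [0.27, 2.55], [-1.08, 4.22], [0.17, 2.65], [-2.57, 2.57]. Speed limits (rad/s): [2.79, 2.79, 3.14, 3.14, 3.14, 3.14].

### API

Orientations are given as [roll, pitch, yaw] about the fixed x, y, z axes, in that order (R = Rz(yaw) Ry(pitch) Rx(roll)).
In Python, from bench import robot, eyes, models gives the robot as it stands.
- The arm moves only by the tool step_arm, never from a script. Its argument "commands" is a list that holds one entry, the list of rows, each a list of 7 numbers: the shift along the tool's x, y, z in mm, then the turn, a rotation vector about the tool's x, y, z in rad, then the finger opening in mm, from 0 to 94. In form: [[[tx, ty, tz, wx, wy, wz, gripper], ...]]. A call has 1 to 20 rows; each row shifts and turns the commanded pose from where the row before left it, along the tool's axes as they then stand; what a row does not reach is not made up. A row lasts 1/8 s, in which the tool goes at most 62.5 mm and 10.7 degrees, less where a joint would pass 70% of its speed; a pose out of reach is approached as far as the arm can. A call is refused whole if a number of a shift passes 62.5 or a number of a turn 0.188, either way. A call with a gripper value outside its range is refused whole. The fingers move at their own pace and stop on an object; the grip force is fixed at half the most. Time passes only in rows, so rows that do not move let the fingers close. It gives the time, the measured TCP pose, the force, the opening and the grip force at its end, in the units of the state.
- robot.get_obs(): the state, without advancing time (a new reading comes with each control period).
- eyes.snapshot(name): name is "scene" or "top" or "wrist"; returns a dict with "color" (480x640x3 uint8, red, green, blue), "camera_matrix" (3x3 intrinsics, pixels), "eye" and "rotation" of the camera in the world; the wrist camera has in their place "tool_from_camera" (4x4, takes a point from camera to tool coordinates, whose origin is the TCP and whose axes are the flange's). Camera axes: x right, y up, looking along -z (the intrinsics and any distortion apply to the point x, -y, -z); pixel columns grow to the right and rows downward; lengths in m; the calibration is good to about 2 mm. The wrist camera is an equidistant fisheye: a pixel r from the principal point sees the ray r / f radians off the axis. A picture is of the moment at which its call begins: read the wrist's pose just before it. There is no depth.
- robot.close_job(): hands the job in; it is judged then, once.
Trained networks look in a picture, given as the dict that the camera call returned (one of the last four; its "shot" number tells which), for a name from the list of things; names that differ only in an ending like _2 or _b are one class to them, and where a whole thing is asked for, a point or a joint stands for the part that bears it (a point fixed in the world has none). Each returns a list of dicts, best first, with "confidence" (0 to 1); they miss things now and then, are a little off and sometimes report something else, mostly with a low value. They report only what shows in the picture. A call takes as long as a camera call. They do not tell look-alikes from the thing itself.
- models.masks_of(picture, query): "mask" (480x640 bool, what is visible of it) and "xy" ([column, row] in pixels, amid what is visible of it).
- models.tip_of(picture, query): "xy" ([column, row] in pixels: a listed point, or the origin of a listed thing).
The state is a dict: "time": time; "joint_positions": joint angles; "qvel": joint speeds; "joint_torque": joint torques, N m; "tool_pos": TCP position; "ee_rot": TCP orientation; "wrist_force": force on the tool from outside, world axes, zero at the start; "wrist_torque": the same for the moment, N m; "width": finger opening in m; "finger_force": force on a finger pad.
Only numpy, scipy, OpenCV 4.12 (cv2) and the standard library are available. Lean on these libraries where they do the work, as an engineer would, in place of code of your own. Each camera call takes 0.05 s, during which the arm holds its last target. There are 200 camera calls.

### The job

Unscrew the lid of the jar that is held in the bench clamp, turning it counter-clockwise with as many regrips as it takes until it lifts free. Then set the lid down, without dropping it, flat and top side up, wholly on the dark rubber mat, and let go. Leave the wrench, the motor and the small jar where they are.

Things in the scene. Friction and masses are not known exactly. Their poses are not given: they have to be found in the camera images.
- lid: Round aluminium screw lid with a finely ribbed side, 58 mm across, 28 mm tall, about 60 g, on the clamped jar. Origin: on its axis at the lower edge of its skirt; z points up out of its top. Screwed down, its lower edge stands about 96 mm above the bench. Right-handed thread: counter-clockwise from above loosens it, climbing 16 mm per full turn.
- lid_top (a point): Centre of the lid's flat top, 28 mm above its lower edge. The lid must turn 3.2 to 4 rad (190 to 230 degrees) in all before it lifts off; turning farther does no harm. It starts stiff (up to about 0.5 N m: a sprung rubber disc pushes up on it) and eases as it climbs. Free, it has climbed about 9 mm and must rise another 17 mm or more to clear the neck.
- jar: Grey plastic jar, 68 mm across, fixed in a dark steel bench clamp (base 130 x 100 x 15 mm along x and y, jaws up to 60 mm high, a clamp screw out to 92 mm on its -x side at 40 mm height). Origin: on the jar's axis at bench height; z up.
- jar_neck (a point): Centre of the neck's rim, 115 mm above the bench; the sprung rubber sealing disc on it reaches 122 mm. Neck 49 mm across its thread. The jar's shoulder slopes from 86 mm height at the neck to 78 mm at full width, so fingertips have room beside the lid down to 88 mm.
- mat: Dark rubber bench mat, 180 x 180 x 4 mm, fixed on the bench. Origin: centre of its underside; x and y run along its sides; its upper face is 4 mm above the bench.
- wrench: Bystander: steel wrench 190 mm long lying on the bench beyond the work. Origin near its middle, on its underside.
- motor: Bystander: black and aluminium square stepper motor, 57 x 57 x 82 mm with its shaft up. Origin: centre of its underside.
- small_jar: Bystander: small closed grey jar with an aluminium lid, 48 mm across, 70 mm tall, loose on the bench. Origin: centre of its underside.
Mind the look-alikes: they are no part of the job. What is shaped like the lid but green or red is not meant.

How it is judged:
On the way:
1. the lid is lifted clear of the jar's neck (z of lid in the frame of jar above 0.124 m), for 0.1 s.
At the end, for the whole second after the job is handed in: The lid lies top side up and flat (within 0.15 rad) at rest on the mat, wholly on it (its centre within 63 mm of the mat's centre along each side of the mat), and is let go (x of lid in the frame of mat between -0.063 and 0.063 m and y of lid in the frame of mat between -0.063 and 0.063 m and height (world z) of lid between 0 and 0.01 m and angle between lid's own z axis and vertical below 0.15 rad and linear speed of lid below 0.02 m/s and contact force between lid and the fingers below 0.1 N); the robot touches nothing.
It fails at once if the lid is dropped (it falls free at over 0.8 m/s, a drop of more than about 30 mm) (linear speed of lid above 0.8 m/s and contact force between lid and the fingers below 0.05 N).
It fails at once if the wrench, the motor or the small jar is moved more than 20 mm (distance of any of wrench, motor, small_jar from where it was at the start of the episode above 0.02 m).
It also fails if it takes over 54 s, if anything falls off the work surface, if the arm or the gripper's body presses on something with over 40 N, if the wrist force passes 120 N, or if a joint passes its speed limit or range.

## Working session

There is one attempt and no reset: what is moved stays moved. The work goes in short steps, Python scripts to look and compute and a tool call to move; the robot and the scene stay as the last step left them, time stands still between calls to the robot, and variables do not carry over. Pictures are saved under pics/ and viewed, at most 10 in all, crops included, and the job is handed in when it is done.

Besides the shell and the picture viewer there is one more tool, called after "Emit:" by a JSON object that holds its "name" and its "arguments". step_arm: Moves the arm, as the interface text tells. Its arguments: {"type":"object","properties":{"commands":{"type":"array"}},"required":["commands"]}

```bash
mkdir -p pics; cat > h.py <<'E'
import numpy as np, cv2
from bench import robot, eyes, models
def ray(p,xy):
    K=p["camera_matrix"]; d=np.array([(xy[0]-K[0,2])/K[0,0],-(xy[1]-K[1,2])/K[1,1],-1.])
    return np.array(p["eye"]),np.array(p["rotation"])@d
def atz(p,xy,z):
    e,d=ray(p,xy); return e+d*(z-e[2])/d[2]
E
python3 - <<'E'
from h import *
o=robot.get_obs(); print(o)
S={}
for n in("top","scene"):
    p=eyes.snapshot(n); cv2.imwrite(f"pics/{n}0.png",p["color"][:,:,::-1])
    print(n,p["eye"],p.get("distortion"))
    for q,z in(("lid_top",.124),("jar_neck",.115),("mat",0.),("jar",0.),("motor",0.),("small_jar",0.),("wrench",0.)):
        for r in models.tip_of(p,q)[:3]: print(q,np.round(r["xy"]),round(r["confidence"],2),np.round(atz(p,r["xy"],z),4))
    for q in("mat","lid"):
      for r in models.masks_of(p,q)[:3]:
        m=r["mask"].astype(np.uint8); c=cv2.findContours(m,0,2)[0]; b=cv2.minAreaRect(np.vstack(c))
        print("mask",q,r["xy"],round(r["confidence"],2),[np.round(atz(p,v,.004 if q=="mat" else .124),3)[:2].tolist() for v in cv2.boxPoints(b)],m.sum())
E
```

```text
{'time': 0.0, 'joint_positions': array([ 1.17390013e+00,  8.79722705e-02,  1.37220465e+00,  3.29075424e-05,
        1.68356860e+00, -1.03106592e-01]), 'qvel': array([ 0.00059249, -0.00102287, -0.00043261, -0.00031355,  0.00183096,
        0.00078293]), 'joint_torque': array([-1.94049506e-03, -3.40190756e+01, -3.02419639e+01,  7.13821664e-02,
        3.33905825e-02, -1.80749739e-04]), 'tool_pos': array([0.15923626, 0.52634582, 0.40351942]), 'ee_rot': array([-3.13945459e+00, -2.54113690e-04,  2.84780644e+00]), 'wrist_force': array([0.35099195, 0.0204012 , 0.12072773]), 'wrist_torque': array([0.02458302, 0.01036771, 0.050653  ]), 'finger_force': 0.0, 'width': 0.09383859339705551}
top [0.44630073 0.06224566 0.97054299] NoneTraceback (most recent call last):
  File "<stdin>", line 8, in <module>
  File "h.py", line 7, in atz
    e,d=ray(p,xy); return e+d*(z-e[2])/d[2]
                                       ~^^^
IndexError: invalid index to scalar variable.
```

View pics/top0.png

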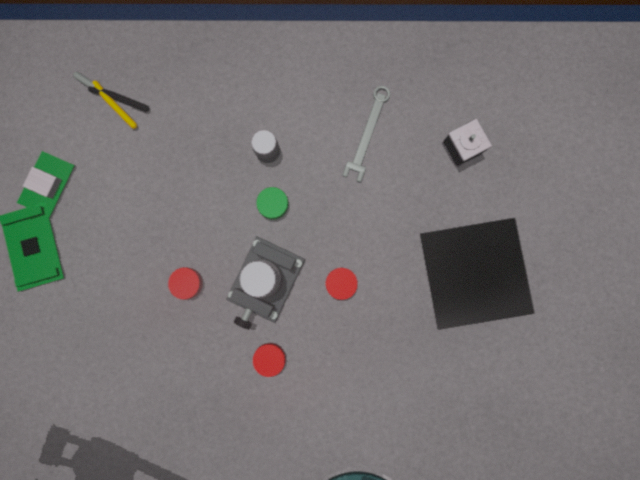

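The top view shows the clamped jar with its lid at about (259,280), and the mat at about (477,273). The motor is at (467,142), the small jar at (264,145) and the wrench at (368,135). Red and green decoy lids lie on the bench around the clamp.

```bash
cat > h.py <<'E'
import numpy as np, cv2
from scipy.spatial.transform import Rotation as Ro
from bench import robot, eyes, models
def ray(p,xy):
    K=np.array(p["camera_matrix"]); d=np.array([(xy[0]-K[0,2])/K[0,0],-(xy[1]-K[1,2])/K[1,1],-1.])
    R=np.array(p["rotation"]); R=Ro.from_euler("xyz",R).as_matrix() if R.size==3 else R
    return np.array(p["eye"]),R@d
def atz(p,xy,z):
    e,d=ray(p,xy); return e+d*(z-e[2])/d[2]
E
python3 - <<'E'
from h import *
for n in("top","scene"):
    p=eyes.snapshot(n); cv2.imwrite(f"pics/{n}1.png",p["color"][:,:,::-1])
    print(n,p["eye"],p["rotation"],p["camera_matrix"])
    for q,z in(("lid_top",.124),("jar_neck",.115),("mat",0.),("jar",0.),("motor",0.),("small_jar",0.),("wrench",0.)):
        for r in models.tip_of(p,q)[:2]: print(q,np.round(r["xy"]),round(r["confidence"],2),np.round(atz(p,r["xy"],z),4))
    for q in("mat","lid"):
      for r in models.masks_of(p,q)[:3]:
        m=r["mask"].astype(np.uint8); c=cv2.findContours(m,0,2)[0]; b=cv2.minAreaRect(np.vstack(c))
        print("mask",q,r["xy"],round(r["confidence"],2),[np.round(atz(p,v,.004 if q=="mat" else .124),3)[:2].tolist() for v in cv2.boxPoints(b)],m.sum())
p=eyes.snapshot("wrist"); print(p["tool_from_camera"],p["camera_matrix"],[ (r["xy"],r["confidence"]) for r in models.tip_of(p,"lid_top")])
E
```

```text
top [0.44630073 0.06224566 0.97054299] [ 0.08502383  0.02516563 -1.55440166] [[519.47977682   0.         313.24273775]
 [  0.         519.47977682 235.54414113]
 [  0.           0.           1.        ]]
lid_top [272. 206.] 0.93 [0.5667 0.1532 0.124 ]
lid_top [258. 279.] 0.89 [0.4463 0.1731 0.124 ]
jar_neck [258. 276.] 0.87 [0.4499 0.174  0.115 ]
mat [477. 269.] 0.85 [ 0.4703 -0.2167  0.    ]
jar [264. 280.] 0.89 [0.4433 0.1786 0.    ]
motor [460. 145.] 0.95 [ 0.704 -0.187  0.   ]
small_jar [269. 152.] 0.71 [0.6862 0.1753 0.    ]
wrench [365. 130.] 0.91 [ 0.7307 -0.0067  0.    ]
wrench [264. 278.] 0.52 [0.4472 0.1785 0.    ]
mask mat [478.4, 271.4] 0.7 [[0.537, -0.109], [0.572, -0.291], [0.392, -0.32], [0.357, -0.141]] 9709
mask lid [257.1, 278.0] 0.96 [[0.473, 0.204], [0.474, 0.145], [0.419, 0.144], [0.418, 0.202]] 1010
mask lid [267.5, 358.5] 0.92 [[0.343, 0.179], [0.344, 0.127], [0.292, 0.126], [0.291, 0.178]] 871
mask lid [271.0, 203.1] 0.8 [[0.597, 0.179], [0.598, 0.128], [0.545, 0.127], [0.544, 0.178]] 830
scene [1.31285896 0.2936851  0.81348435] [0.86754508 0.02244079 1.845424
[... 728 characters left out ...]
379.1, 226.4] 0.92 [[0.427, 0.141], [0.412, 0.198], [0.497, 0.212], [0.511, 0.158]] 683
mask lid [451.7, 271.0] 0.76 [[0.525, 0.29], [0.512, 0.342], [0.586, 0.347], [0.599, 0.298]] 709
mask lid [361.7, 312.0] 0.73 [[0.66, 0.151], [0.647, 0.2], [0.712, 0.212], [0.724, 0.166]] 744
[[ 1.55208325e-04  9.60447384e-01  2.78461486e-01  8.06664031e-02]
 [ 9.99999465e-01 -4.33883920e-04  9.39140407e-04  1.04653562e-03]
 [ 1.02281491e-03  2.78461192e-01 -9.60446937e-01  1.98057037e-02]
 [ 0.00000000e+00  0.00000000e+00  0.00000000e+00  1.00000000e+00]] [[371.64829954   0.         319.10187016]
 [  0.         371.64829954 244.02561849]
 [  0.           0.           1.        ]] [([236.1, 454.2], 0.68)]
```

View pics/scene1.png

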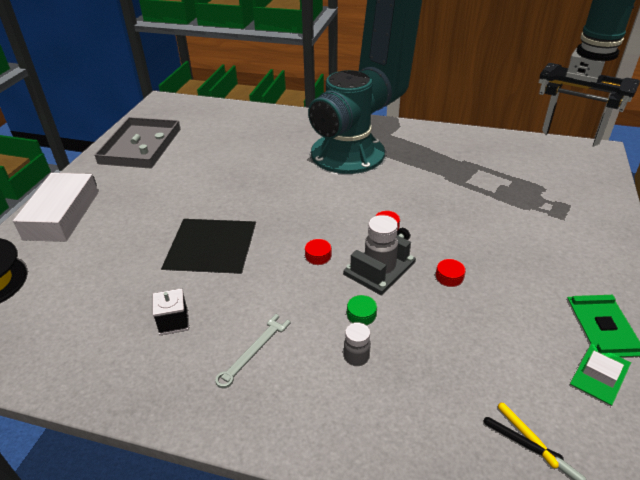

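Lid axis is at about (0.446, 0.173) and the mat centre at about (0.466, -0.216). The wrist range allows about 5 rad of turn at the lid, so I'll start near the clockwise end.

Emit:
{"name": "step_arm", "arguments": {"commands": [[[-37.7, -25.5, 4, 0, 0, 0, 94], [-37.7, -25.5, 4, 0, 0, 0, 94], [-37.7, -25.5, 4, 0, 0, 0, 94], [-37.7, -25.5, 4, 0, 0, 0, 94], [-37.7, -25.5, 4, 0, 0, 0, 94], [-37.7, -25.5, 4, 0, 0, 0, 94], [-37.7, -25.5, 4, 0, 0, 0, 94], [-37.7, -25.5, 4, 0, 0, 0, 94], [-37.7, -25.5, 4, 0, 0, 0, 94], [-37.7, -25.5, 4, 0, 0, 0, 94]]]}}

```text
time: 2.45
tool_pos: [0.447, 0.1719, 0.3648]
ee_rot: [3.141, 0.001, 2.848]
wrist_force: [0.2, 0.6, 0.8]
width: 0.0942
finger_force: 0.0
```

Emit:
{"name": "step_arm", "arguments": {"commands": [[[0, 0, 0, 0, 0, 0.185, 94], [0, 0, 0, 0, 0, 0.185, 94], [0, 0, 0, 0, 0, 0.185, 94], [0, 0, 0, 0, 0, 0.185, 94], [0, 0, 0, 0, 0, 0.185, 94], [0, 0, 0, 0, 0, 0.185, 94], [0, 0, 0, 0, 0, 0.185, 94], [0, 0, 0, 0, 0, 0.185, 94], [0, 0, 0, 0, 0, 0.185, 94], [0, 0, 0, 0, 0, 0.185, 94], [0, 0, 0, 0, 0, 0.185, 94], [0, 0, 0, 0, 0, 0.185, 94], [0, 0, 0, 0, 0, 0.185, 94], [0, 0, 0, 0, 0, 0.185, 94], [0, 0, 0, 0, 0, 0.185, 94], [0, 0, 0, 0, 0, 0.185, 94], [0, 0, 0, 0, 0, 0.185, 94], [0, 0, 0, 0, 0, 0.185, 94], [0, 0, 0, 0, 0, 0, 94]]]}}

```text
time: 4.82
tool_pos: [0.4463, 0.1732, 0.3648]
ee_rot: [-3.141, -0.0, -0.48]
wrist_force: [0.0, -0.3, -0.3]
width: 0.0938
finger_force: 0.0
```

```bash
cat >> h.py <<'E'
def wray(p,o,xy):
    K=np.array(p["camera_matrix"]); v=(np.array(xy)-K[:2,2])/K[0,0]; t=np.hypot(*v)
    u=v/t; d=np.array([u[0]*np.sin(t),-u[1]*np.sin(t),-np.cos(t)])
    R=Ro.from_euler("xyz",o["ee_rot"]).as_matrix(); T=np.array(p["tool_from_camera"])
    return o["tool_pos"]+R@T[:3,3],R@T[:3,:3]@d
def watz(p,o,xy,z):
    e,d=wray(p,o,xy); return e+d*(z-e[2])/d[2]
def circ(p,o,m,z):
    c=max(cv2.findContours(m.astype(np.uint8),0,cv2.CHAIN_APPROX_NONE)[0],key=cv2.contourArea)[:,0]
    P=np.array([watz(p,o,v,z)[:2] for v in c]); return cv2.minEnclosingCircle((P*1000).astype(np.float32))
E
python3 - <<'E'
from h import *
o=robot.get_obs(); print({k:np.round(o[k],4) for k in("time","tool_pos","ee_rot","joint_positions")})
p=eyes.snapshot("wrist"); cv2.imwrite("pics/w1.png",p["color"][:,:,::-1])
for r in models.tip_of(p,"lid_top"): print(r["xy"],r["confidence"],watz(p,o,r["xy"],.124))
for r in models.masks_of(p,"lid"): print(r["xy"],r["confidence"],circ(p,o,r["mask"],.124))
E
```

```text
{'time': np.float64(4.825), 'tool_pos': array([0.4463, 0.1732, 0.3648]), 'ee_rot': array([-3.1414e+00, -1.0000e-04, -4.8000e-01]), 'joint_positions': array([ 2.5160e-01, -6.1300e-02,  1.5999e+00,  1.0000e-04,  1.6028e+00,
        2.3024e+00])}
[458.6, 170.2] 0.93 [0.46472016 0.06696474 0.124     ]
[252.6, 84.1] 0.82 [0.56743302 0.15533897 0.124     ]
[393.4, 350.9] 0.77 [0.36841146 0.15557811 0.124     ]
[188.1, 311.5] 0.57 [0.46115835 0.26862653 0.124     ]
[456.0, 168.6] 0.92 ((465.8533630371094, 69.21882629394531), 22.325796127319336)
[386.8, 343.9] 0.92 ((372.5903015136719, 154.9247283935547), 25.027416229248047)
[315.1, 266.2] 0.76 ((449.6477355957031, 174.954345703125), 31.36818504333496)
[182.4, 293.5] 0.75 ((465.47943115234375, 262.4989013671875), 24.057632446289062)
```

View pics/w1.png

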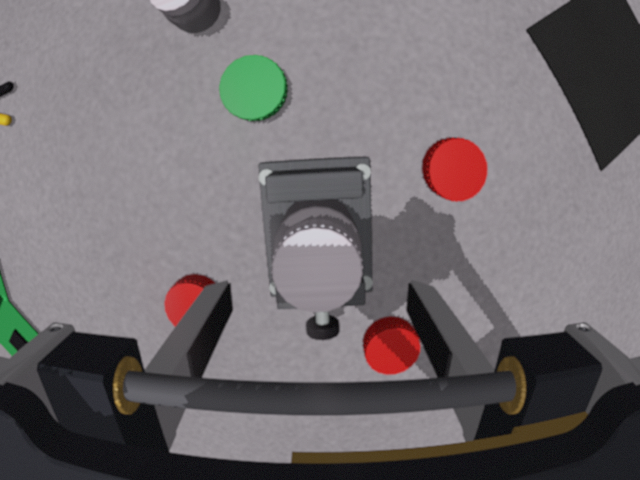

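The wrist view shows the lid top at about (317,268), centred between the fingers at columns 232 and 408. The position agrees with the top view, so I'll descend and close.

```bash
python3 - <<'E'
from h import *
o=robot.get_obs(); p=eyes.snapshot("wrist")
for xy in((317,268),(317,310),(272,262),(362,262)): print(watz(p,o,xy,.124))
R=Ro.from_euler("xyz",o["ee_rot"]).as_matrix(); print(R.T@(watz(p,o,(317,268),.124)-o["tool_pos"]))
E
```

```text
[0.44903997 0.17431573 0.124     ]
[0.42286886 0.18799818 0.124     ]
[0.46565675 0.19769797 0.124     ]
[0.43943649 0.14730733 0.124     ]
[ 0.00192314 -0.00223295  0.24073272]
```

Emit:
{"name": "step_arm", "arguments": {"commands": [[[1.5, -2, 0, 0, 0, 0, 94], [0, 0, 20, 0, 0, 0, 94], [0, 0, 20, 0, 0, 0, 94], [0, 0, 20, 0, 0, 0, 94], [0, 0, 13, 0, 0, 0, 94], [0, 0, 0, 0, 0, 0, 55], [0, 0, 0, 0, 0, 0, 50], [0, 0, 0, 0, 0, 0, 50], [0, 0, 0, 0, 0, 0, 50], [0, 0, 0, 0, 0, 0, 50], [0, 0, 0, 0, 0, 0, 50]]]}}

```text
time: 6.4
tool_pos: [0.4487, 0.1741, 0.2924]
ee_rot: [-3.141, -0.001, -0.482]
wrist_force: [-0.2, -2.3, 2.8]
width: 0.0589
finger_force: 30.0
```

Emit:
{"name": "step_arm", "arguments": {"commands": [[[0, 0, -0.3, 0, 0, -0.12, 50], [0, 0, -0.3, 0, 0, -0.12, 50], [0, 0, -0.3, 0, 0, -0.12, 50], [0, 0, -0.3, 0, 0, -0.12, 50], [0, 0, -0.3, 0, 0, -0.12, 50], [0, 0, -0.3, 0, 0, -0.12, 50], [0, 0, -0.3, 0, 0, -0.12, 50], [0, 0, -0.3, 0, 0, -0.12, 50], [0, 0, -0.3, 0, 0, -0.12, 50], [0, 0, -0.3, 0, 0, -0.12, 50]]]}}

```text
time: 7.65
tool_pos: [0.4485, 0.1752, 0.2943]
ee_rot: [-3.139, -0.003, 0.722]
wrist_force: [0.2, 3.3, -1.1]
width: 0.0592
finger_force: 30.0
```

```bash
python3 - <<'E'
from h import *
o=robot.get_obs(); print(o["wrist_force"],o["wrist_torque"],o["ee_rot"],o["tool_pos"])
E
```

```text
[ 0.22600025  3.30207805 -1.05265278] [ 0.57338805  0.04610295 -0.03506642] [-3.13893704e+00 -2.51587906e-03  7.21969455e-01] [0.44854588 0.17516415 0.29432808]
```

Emit:
{"name": "step_arm", "arguments": {"commands": [[[0, 0, -0.3, 0, 0, -0.12, 50], [0, 0, -0.3, 0, 0, -0.12, 50], [0, 0, -0.3, 0, 0, -0.12, 50], [0, 0, -0.3, 0, 0, -0.12, 50], [0, 0, -0.3, 0, 0, -0.12, 50], [0, 0, -0.3, 0, 0, -0.12, 50], [0, 0, -0.3, 0, 0, -0.12, 50], [0, 0, -0.3, 0, 0, -0.12, 50], [0, 0, -0.3, 0, 0, -0.12, 50], [0, 0, -0.3, 0, 0, -0.12, 50], [0, 0, -0.3, 0, 0, -0.12, 50], [0, 0, -0.3, 0, 0, -0.12, 50], [0, 0, -0.3, 0, 0, -0.12, 50], [0, 0, -0.3, 0, 0, -0.12, 50], [0, 0, -0.3, 0, 0, -0.12, 50]]]}}

```text
time: 9.52
tool_pos: [0.4467, 0.1759, 0.2979]
ee_rot: [-3.141, -0.01, 2.523]
wrist_force: [-6.7, 5.2, 1.0]
width: 0.0595
finger_force: 30.0
```

Emit:
{"name": "step_arm", "arguments": {"commands": [[[0, 0, -0.3, 0, 0, -0.12, 50], [0, 0, -0.3, 0, 0, -0.12, 50], [0, 0, -0.3, 0, 0, -0.12, 50], [0, 0, -0.3, 0, 0, -0.12, 50], [0, 0, -0.3, 0, 0, -0.12, 50], [0, 0, -0.3, 0, 0, -0.12, 50], [0, 0, -0.3, 0, 0, -0.12, 50], [0, 0, -0.3, 0, 0, -0.12, 50], [0, 0, -0.3, 0, 0, -0.12, 50], [0, 0, -0.3, 0, 0, -0.12, 50], [0, 0, -0.3, 0, 0, -0.12, 50], [0, 0, -0.3, 0, 0, -0.12, 50], [0, 0, -0.3, 0, 0, -0.12, 50], [0, 0, 0, 0, 0, 0, 50]]]}}

```text
time: 11.28
tool_pos: [0.4472, 0.1735, 0.3016]
ee_rot: [3.138, -0.007, -2.205]
wrist_force: [-4.9, -3.1, 1.4]
width: 0.059
finger_force: 30.0
```

```bash
python3 - <<'E'
from h import *
o=robot.get_obs(); print(o["wrist_force"],o["wrist_torque"],o["ee_rot"],o["tool_pos"],o["joint_positions"])
p=eyes.snapshot("wrist"); cv2.imwrite("pics/w2.png",p["color"][:,:,::-1])
E
```

```text
[-4.86014676 -3.14966932  1.35313203] [-0.64964096  0.89319659  0.08271944] [ 3.13815377 -0.00657258 -2.20471316] [0.44722538 0.17354652 0.30163439] [ 2.52376339e-01 -2.28730163e-02  1.69023076e+00 -1.49746393e-03
  1.48150138e+00 -2.25514923e+00]
```

View pics/w2.png

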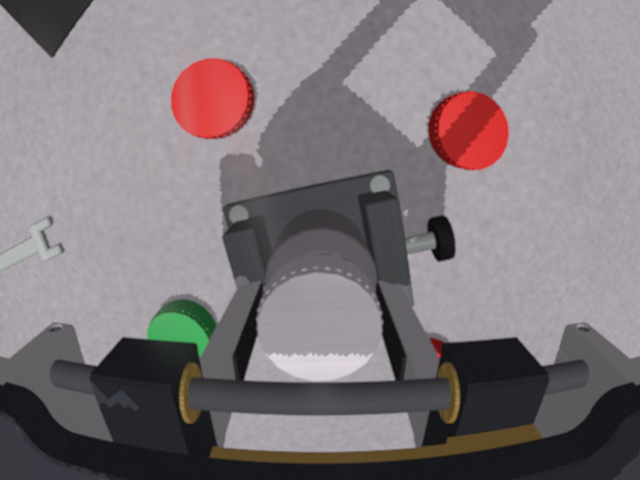

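The pads hold the lid at about (320,325) and have turned about 4.5 rad. Next is a gentle lift, watching the force.

Emit:
{"name": "step_arm", "arguments": {"commands": [[[0, 0, -2, 0, 0, 0, 50], [0, 0, -2, 0, 0, 0, 50], [0, 0, 0, 0, 0, 0, 50]]]}}

```text
time: 11.7
tool_pos: [0.4473, 0.1736, 0.3051]
ee_rot: [3.138, -0.007, -2.206]
wrist_force: [-4.4, -4.5, -1.8]
width: 0.0591
finger_force: 30.0
```

Emit:
{"name": "step_arm", "arguments": {"commands": [[[0, 0, -3, 0, 0, 0, 50], [0, 0, -3, 0, 0, 0, 50], [0, 0, 0, 0, 0, 0, 50]]]}}

```text
time: 12.08
tool_pos: [0.448, 0.1738, 0.3126]
ee_rot: [3.14, -0.003, -2.206]
wrist_force: [-4.4, -3.5, -1.9]
width: 0.0586
finger_force: 30.0
```

Emit:
{"name": "step_arm", "arguments": {"commands": [[[0, 0, -6, 0, 0, 0, 50], [0, 0, -6, 0, 0, 0, 50], [0, 0, -10, 0, 0, 0, 50], [0, 0, -15, 0, 0, 0, 50], [0, 0, -15, 0, 0, 0, 50], [0, 0, 0, 0, 0, 0, 50]]]}}

```text
time: 12.82
tool_pos: [0.4489, 0.1744, 0.3674]
ee_rot: [-3.139, 0.004, -2.205]
wrist_force: [-1.0, 0.2, -0.1]
width: 0.0591
finger_force: 30.0
```

```bash
python3 - <<'E'
from h import *
o=robot.get_obs(); print(o["wrist_force"],o["tool_pos"],o["width"])
p=eyes.snapshot("scene"); a=p["color"][:,:,::-1][120:320,260:500]; b=eyes.snapshot("wrist")["color"][:,:,::-1]
cv2.imwrite("pics/l.png",np.hstack([cv2.resize(a,(480,400)),cv2.resize(b,(320,240),).__class__(np.zeros((400,320,3),np.uint8).shape,np.uint8)*0+np.pad(cv2.resize(b,(320,240)),((0,160),(0,0),(0,0)))]))
E
```

```text
[-1.02783843  0.23134439 -0.11647703] [0.44893666 0.17440013 0.36741549] 0.05907882380554149
```

View pics/l.png

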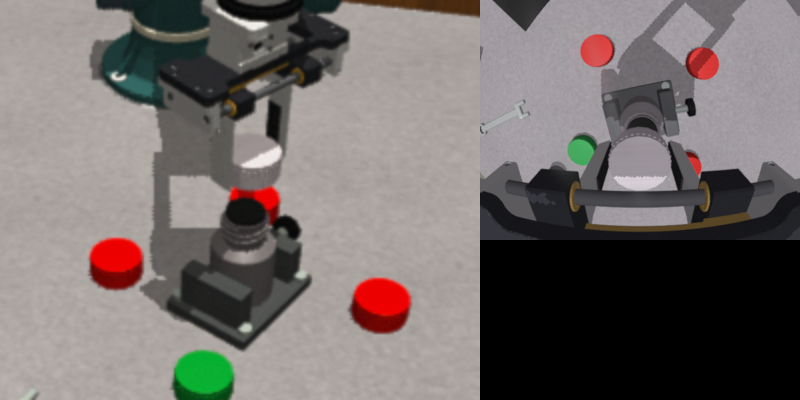

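The scene crop shows the lid held level and clear of the bare neck. Now I unwind the wrist and carry the lid over the mat.

Emit:
{"name": "step_arm", "arguments": {"commands": [[[0, 0, 0, 0, 0, 0.18, 50], [0, 0, 0, 0, 0, 0.18, 50], [0, 0, 0, 0, 0, 0.18, 50], [0, 0, 0, 0, 0, 0.18, 50], [0, 0, 0, 0, 0, 0.18, 50], [0, 0, 0, 0, 0, 0.18, 50], [0, 0, 0, 0, 0, 0.18, 50], [0, 0, 0, 0, 0, 0.18, 50], [0, 0, 0, 0, 0, 0, 50]]]}}

```text
time: 14.05
tool_pos: [0.4484, 0.1742, 0.3642]
ee_rot: [-3.141, -0.001, 2.64]
wrist_force: [1.0, 0.2, -0.8]
width: 0.0591
finger_force: 30.0
```

Emit:
{"name": "step_arm", "arguments": {"commands": [[[-8, -13, 0, 0, 0, 0, 50], [-15.6, -25.6, 0, 0, 0, 0, 50], [-15.6, -25.6, 0, 0, 0, 0, 50], [-15.6, -25.6, 0, 0, 0, 0, 50], [-15.6, -25.6, 0, 0, 0, 0, 50], [-15.6, -25.6, 0, 0, 0, 0, 50], [-15.6, -25.6, 0, 0, 0, 0, 50], [-15.6, -25.6, 0, 0, 0, 0, 50], [-15.6, -25.6, 0, 0, 0, 0, 50], [-15.6, -25.6, 0, 0, 0, 0, 50], [-15.6, -25.6, 0, 0, 0, 0, 50], [-15.6, -25.6, 0, 0, 0, 0, 50], [-15.6, -25.6, 0, 0, 0, 0, 50], [-8, -13, 0, 0, 0, 0, 50], [0, 0, 0, 0, 0, 0, 50]]]}}

```text
time: 15.92
tool_pos: [0.4653, -0.2165, 0.3648]
ee_rot: [3.141, -0.001, 2.637]
wrist_force: [0.2, 0.8, -1.6]
width: 0.0594
finger_force: 30.0
```

```bash
python3 - <<'E'
from h import *
o=robot.get_obs(); print(o["wrist_force"],o["tool_pos"],o["ee_rot"],o["width"])
p=eyes.snapshot("wrist"); cv2.imwrite("pics/w3.png",p["color"][:,:,::-1])
E
```

```text
[ 0.2115349   0.81113954 -1.57917855] [ 0.46530675 -0.21649372  0.3647608 ] [ 3.14131567e+00 -8.61977792e-04  2.63675897e+00] 0.05941139608573589
```

View pics/w3.png

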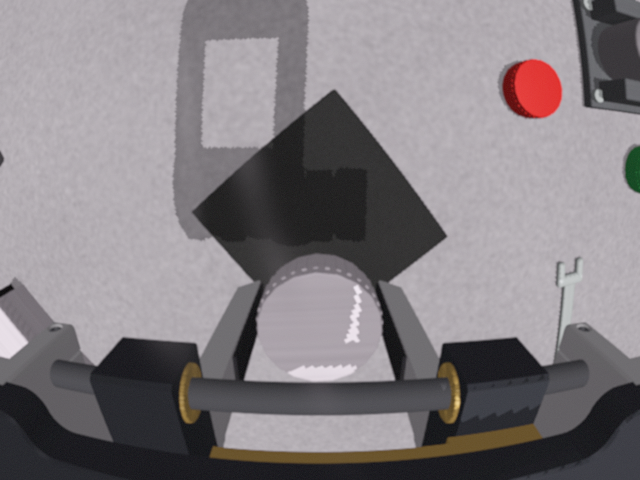

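The lid is held level at (320,320) above the mat, whose visible corners are (335,90), (192,210) and (446,237). I'll lower it.

Emit:
{"name": "step_arm", "arguments": {"commands": [[[0, 0, 12, 0, 0, 0, 50], [0, 0, 22, 0, 0, 0, 50], [0, 0, 22, 0, 0, 0, 50], [0, 0, 22, 0, 0, 0, 50], [0, 0, 22, 0, 0, 0, 50], [0, 0, 20, 0, 0, 0, 50], [0, 0, 15, 0, 0, 0, 50], [0, 0, 10, 0, 0, 0, 50], [0, 0, 6, 0, 0, 0, 50], [0, 0, 4, 0, 0, 0, 50], [0, 0, 0, 0, 0, 0, 50]]]}}

```text
time: 17.35
tool_pos: [0.4657, -0.2157, 0.2102]
ee_rot: [3.142, 0.0, 2.638]
wrist_force: [1.0, -0.3, -0.8]
width: 0.0591
finger_force: 30.0
```

Emit:
{"name": "step_arm", "arguments": {"commands": [[[0, 0, 1, 0, 0, 0, 50], [0, 0, 1, 0, 0, 0, 50], [0, 0, 1, 0, 0, 0, 50], [0, 0, 0, 0, 0, 0, 50]]]}}

```text
time: 17.85
tool_pos: [0.4656, -0.2156, 0.207]
ee_rot: [3.141, -0.0, 2.638]
wrist_force: [-0.0, -0.0, -1.3]
width: 0.0591
finger_force: 30.0
```

Emit:
{"name": "step_arm", "arguments": {"commands": [[[0, 0, 1, 0, 0, 0, 50], [0, 0, 1, 0, 0, 0, 50], [0, 0, 0.5, 0, 0, 0, 50], [0, 0, 0, 0, 0, 0, 50]]]}}

```text
time: 18.35
tool_pos: [0.4656, -0.2156, 0.2045]
ee_rot: [3.141, -0.0, 2.638]
wrist_force: [-0.4, 0.2, -0.7]
width: 0.0588
finger_force: 30.0
```

Emit:
{"name": "step_arm", "arguments": {"commands": [[[0, 0, 1, 0, 0, 0, 50], [0, 0, 0, 0, 0, 0, 60], [0, 0, 0, 0, 0, 0, 64], [0, 0, 0, 0, 0, 0, 70], [0, 0, 0, 0, 0, 0, 80], [0, 0, 0, 0, 0, 0, 94], [0, 0, 0, 0, 0, 0, 94], [0, 0, 0, 0, 0, 0, 94]]]}}

```text
time: 19.35
tool_pos: [0.4657, -0.2156, 0.2036]
ee_rot: [3.141, -0.0, 2.638]
wrist_force: [-0.2, 0.3, -0.1]
width: 0.0943
finger_force: 0.0
```

Emit:
{"name": "step_arm", "arguments": {"commands": [[[0, 0, -10, 0, 0, 0, 94], [0, 0, -20, 0, 0, 0, 94], [0, 0, -30, 0, 0, 0, 94], [0, 0, -30, 0, 0, 0, 94], [0, 0, -30, 0, 0, 0, 94], [0, 0, -20, 0, 0, 0, 94], [0, 0, 0, 0, 0, 0, 94], [0, 0, 0, 0, 0, 0, 94]]]}}

```text
time: 20.35
tool_pos: [0.4654, -0.2155, 0.3429]
ee_rot: [3.141, -0.001, 2.638]
wrist_force: [0.9, 0.2, -0.2]
width: 0.0939
finger_force: 0.0
```

```bash
python3 - <<'E'
from h import *
o=robot.get_obs(); p=eyes.snapshot("wrist"); cv2.imwrite("pics/w4.png",p["color"][:,:,::-1])
for r in models.masks_of(p,"lid")[:4]: print(r["xy"],r["confidence"],circ(p,o,r["mask"],.032))
for r in models.tip_of(p,"mat"): print(r["xy"],watz(p,o,r["xy"],0.))
E
```

```text
[314.5, 240.9] 0.91 ((466.58026123046875, -216.05401611328125), 30.997089385986328)
[545.7, 90.9] 0.82 ((439.3709716796875, 24.904651641845703), 35.80454635620117)
[638.8, 175.1] 0.54 ((561.2147216796875, 113.54232025146484), 13.771931648254395)
```

View pics/w4.png

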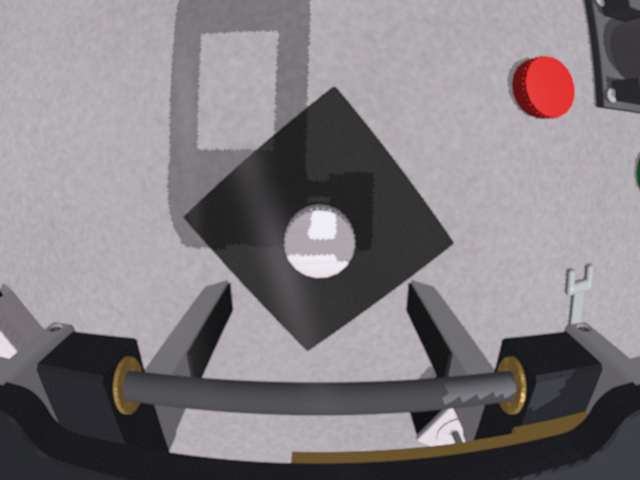

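The lid lies flat, top up, at (320,242) near the mat's centre, and the fingers are clear of it.

```bash
python3 -c "
from bench import robot; print(robot.close_job())"
```

```text
the job is handed in; nothing more can be done
None
```

I unscrewed the lid in one grip (about 4.5 rad, no regrips needed), set it down flat and top up near the mat's centre, let go, and handed the job in at about 20 s of the 54 s; no verdict came back.

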